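Free the slide box from its carrier plate

ROBOT

A 6-joint arm with a two-finger parallel gripper is mounted at the origin on a cart in front of the work surface, level with it; the furniture and walls round the work are solid. World frame = base frame: x ahead of the robot, y to its left, z up, the work surface at z = 0. Lengths are in m, angles in rad, forces in N, time in s.
With the tool pointing down it reaches from about 0.15 to 0.775 m from the base axis. Payload 6.1 kg.
Tool frame: the origin (TCP) lies at the very end of the fingers, on their centre line; the grasp point (between the pads) lies 19 mm behind it; z points along the fingers, y is the line along which they close (so a half turn about z gives the same grasp; the last joint's range is limited). The gripper opens to 85 mm and grips with 20 to 120 N. Pads are 22 mm wide; open, the fingers measure 114 mm over their backs; the gripper's body (76 mm by 85 mm) begins 54 mm behind the grasp point. The pads swing forward as they close: fully open they stand 13 mm farther back than shut.
Start: joints at [1.162, 0.126, -0.04, 1.405, 0, 1.571], TCP at [0.209, 0.482, 0.231] pointing down, gripper open.
Joint ranges: [-2.72, 2.72], [-0.95, 1.95], [-1.27, 1.35], [-1.78, 2.02], [-1.46, 1.47], [-3.14, 3.14]. Speed limits (rad/s): [2.39, 2.39, 3.01, 3.14, 3.14, 3.14].

INTERFACE

Orientations are given as [roll, pitch, yaw] about the fixed x, y, z axes, in that order (R = Rz(yaw) Ry(pitch) Rx(roll)).
In Python, from bench import arm gives the robot as it stands. The module is installed in compiled form; this text tells all that it offers.
- The arm moves only by the tool send_rows, never from a script. Its argument "motion" is a list of rows, each an object of numbers: "claw": the finger opening in mm, from 0 to 85.4; "tx", "ty", "tz": the shift along the world's x, y, z in mm; "turn": the turn about the world's z in degrees. A call has 1 to 12 rows; each row is the pose to reach, as a shift and turn from the pose commanded when the call began; what a row does not reach only later rows make up. A row lasts 1/8 s, in which the tool goes at most 62.5 mm and 10.7 degrees, less where a joint would pass 70% of its speed; a pose out of reach is approached as far as the arm can. A call with a gripper value outside its range is refused whole. The fingers move at their own pace and stop on an object; "grip_force" is the grip in N (left out, the last holds). Time passes only in rows, so rows that repeat a pose let the fingers close. It gives the time, the measured TCP pose, the force, the opening and the grip force at its end, in the units of the state.
- arm.state(): the state, without advancing time (a new reading comes with each control period).
- arm.capture(name): name is "scene" or "top"; returns the picture (480x640x3 uint8, red, green, blue); there is no depth.
- arm.camera_model(name): a dict with "camera_matrix" (3x3 intrinsics, pixels), "xyz" and "attitude" of the camera in the world. Camera axes: x right, y down, z forward; pixel columns grow to the right and rows downward; lengths in m; the calibration is good to about 2 mm. A picture is of the moment at which its call begins. camera_model takes no time and is no camera call.
- arm.sign_off(): hands the job in; it is judged then, once.
Trained networks look in the newest picture that a camera, given by its name, has taken for a name from the list of things; names that differ only in an ending like _2 or _b are one class to them, and where a whole thing is asked for, a point or a joint stands for the part that bears it (a point fixed in the world has none). Each returns a list of dicts, best first, with "p" (0 to 1); they miss things now and then, are a little off and sometimes report something else, mostly with a low value. They report only what shows in the picture. A call takes as long as a camera call. They do not tell look-alikes from the thing itself.
- arm.recognise(camera, query): "rect" ([left, top, right, bottom] in pixels, round what is visible of it).
The state is a dict: "time_s": time; "q": joint angles; "qvel": joint speeds; "joint_torque": joint torques, N m; "ee_pos": TCP position; "tcp_rot": TCP orientation; "force": force on the tool from outside, world axes, zero at the start; "ft_torque": the same for the moment, N m; "grip_width": opening from 0.0 (shut) to 1.0 (fully open); "grasp_force": force on a finger pad.
Only numpy, scipy, OpenCV 4.12 (cv2) and the standard library are available. Lean on these libraries where they do the work, as an engineer would, in place of code of your own. Each camera call takes 0.05 s, during which the arm holds its last target. There are 200 camera calls.

TASK

Swing the hinged hold-down bar of the aluminium carrier plate up until it stands upright or leans back, then slide the freed slide box along its lane, without lifting it out, up to the front stop. Leave the bar open, let go of everything, and leave the other slide box, which lies on the bench, where it is.

Things in the scene. Friction and masses are not known exactly. Their poses are not given: they have to be found in the camera images.
- carrier: Fixed aluminium plate 234x84x6 mm. Origin on the bench under its lane; x along the lane to the hinge (-x: front), y across, z up. In mm: plate x -116..118, y +/-42, top z 6; lane guides y +/-18.5 to 24, top z 12; front stop face x -106, top z 16; rear stop face x 90, top z 26; hinge blocks x 95..113, y +/-21 to 29, top z 46; bar's arms at y +/-34, when down x 0..100, z 40.
- hold_bar (a joint): Steel hold-down bar: two arms and a cross plate over the box's front end, its 13 mm lip turned down before the box blocks it. Hinge line parallel to carrier y through x 100, z 40 mm. Radians: 0 down (start), 1.57 upright, grows up and rearward, stop 1.95. Friction hinge (0.2 N m): stays where left.
- bar_grip (a point): Middle of the bar's grip: grey round plastic rod, 13 mm across, 63 mm long, parallel to the hinge line, sticking out to the carrier's +y side (y 46 to 109 mm, this point at 80). Bar down: at carrier x 0, z 40 mm, free room round and below it. It swings on a 100 mm radius about the hinge line. Axes: as the carrier's when the bar is down; turns with the bar.
- slide_box: Closed slide box held in the carrier, 86 mm long, 33 wide, 31 high, 0.06-0.13 kg; grip it across its width. Origin: centre of its underside; y is its long axis, z up. Starts near the rear stop, long axis along the lane, origin at about carrier x 45, z 6 mm; touching the front stop it is at x -63 mm. Free to slide once the bar is up.
- spare_box: A second slide box of the same make and size, lying loose on the bench away from the carrier; leave it alone. Origin: centre of its underside; y is its long axis.
Mind the look-alikes: they are no part of the job. What is shaped like the slide_box but green or red is not meant.

How it is judged:
By the outcome, as a careful person would: the job done as asked, in the order asked, and still so for the second after the job is handed in, with the robot touching nothing.
It also fails if it takes over 48 s, if anything falls off the work surface, if the arm or the gripper's body presses on something with over 40 N, if the wrist force passes 120 N, or if a joint passes its speed limit or range.

## Working session

There is one attempt and no reset: what is moved stays moved. The work goes in short steps, Python scripts to look and compute and a tool call to move; the robot and the scene stay as the last step left them, time stands still between calls to the robot, and variables do not carry over. Pictures are saved under pics/ and viewed, at most 10 in all, crops included, and the job is handed in when it is done.

Besides the shell and the picture viewer there is one more tool, called after "Emit:" as name([rows], argument=value, ...), one row to a line, values as JSON. send_rows: Moves the arm, as the interface text tells. Its arguments: {"type":"object","properties":{"motion":{"type":"array"},"grip_force":{"type":"number"}},"required":["motion"]}

```bash
mkdir -p pics
python3 - <<'E'
from bench import arm
import cv2
for n in("scene","top"):
    im=arm.capture(n); cv2.imwrite(f"pics/{n}0.png",im[:,:,::-1])
    print(n,arm.camera_model(n))
    for q in("carrier","hold_bar","bar_grip","slide_box"):
        print(q,[( [int(v) for v in d["rect"]],round(d["p"],2)) for d in arm.recognise(n,q)])
s=arm.state();print(s)
E
```

```text
scene {'camera_matrix': array([[557.69679209,   0.        , 317.48697737],
       [  0.        , 557.69679209, 232.38280461],
       [  0.        ,   0.        ,   1.        ]]), 'xyz': array([-0.05205872, -0.6765041 ,  0.65994338]), 'attitude': array([-2.12375215,  0.00891685, -0.61593926])}
carrier [([267, 195, 351, 264], 0.59)]
hold_bar [([269, 195, 348, 224], 0.71)]
bar_grip [([268, 198, 348, 228], 0.63)]
slide_box [([351, 249, 396, 271], 0.96), ([194, 229, 234, 264], 0.82), ([308, 204, 338, 235], 0.78)]
top {'camera_matrix': array([[599.07541305,   0.        , 323.66374922],
       [  0.        , 599.07541305, 246.56496702],
       [  0.        ,   0.        ,   1.        ]]), 'xyz': array([0.40858052, 0.11567323, 1.20204921]), 'attitude': array([-3.05257459e+00, -1.72187443e-04, -1.54683317e+00])}
carrier [([233, 170, 328, 292], 0.89)]
hold_bar [([230, 172, 302, 254], 0.93)]
bar_grip [([231, 174, 302, 254], 0.85)]
slide_box [([263, 188, 289, 228], 0.79), ([234, 312, 265, 356], 0.64), ([351, 196, 386, 241], 0.6)]
{'time_s': 0.5, 'q': array([ 1.16200423e+00,  1.25789423e-01, -3.96622724e-02,  1.40538904e+00,
        2.29181504e-05,  1.57079352e+00]), 'qvel': array([ 0.00131415, -0.00013365,  0.00054602,  0.00084848, -0.00046922,
       -0.0005119 ]), 'joint_torque': array([-8.45277009e-05, -4.35287869e+01,  3.52824819e+01,  1.92781656e-03,
       -1.97346975e-05,  1.46909898e-06]), 'ee_pos': array([0.20866628, 0.48170741, 0.23127154]), 'tcp_rot': array([-3.14154824e+00, -2.29182749e-05,  2.73280337e+00]), 'force': array([-0.96102061,  0.44985988,  0.69992073]), 'ft_torque': array([ 0.0205216 ,  0.00117025, -0.03760717]), 'grasp_force': 0.0, 'grip_width': 0.996256935288936}
```

View pics/scene0.png

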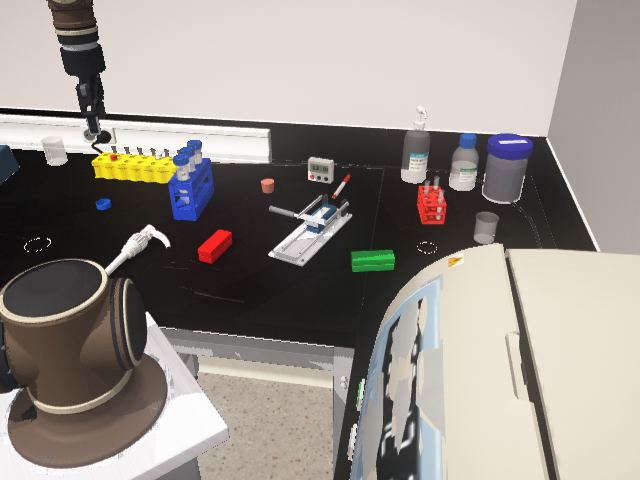

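View pics/top0.png

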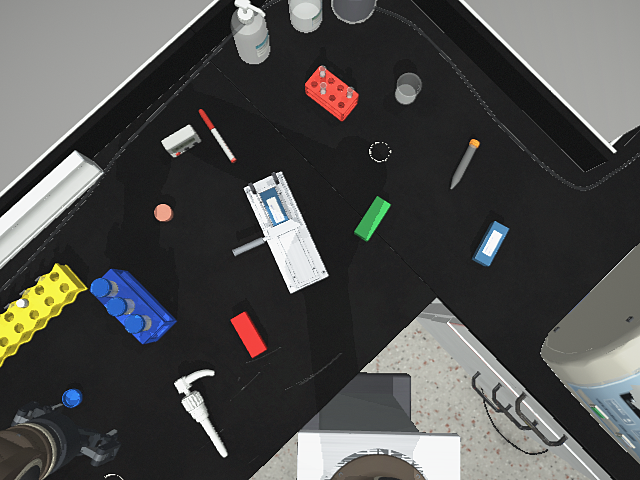

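The slide boxes: blue at top (275,207) in the carrier, blue at (491,243) the spare, green at (372,218) and red at (248,334) look-alikes. The one in the carrier is the target. I'll confirm it in an enlarged crop.

Run:
```python
import cv2
im=cv2.imread("pics/top0.png")[160:305,220:340]
cv2.imwrite("pics/c.png",cv2.resize(im,None,fx=4,fy=4,interpolation=cv2.INTER_CUBIC))
im=cv2.imread("pics/scene0.png")[180:275,250:370]
cv2.imwrite("pics/d.png",cv2.resize(im,None,fx=6,fy=6,interpolation=cv2.INTER_CUBIC))
```

```text
(no output)
```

View pics/c.png

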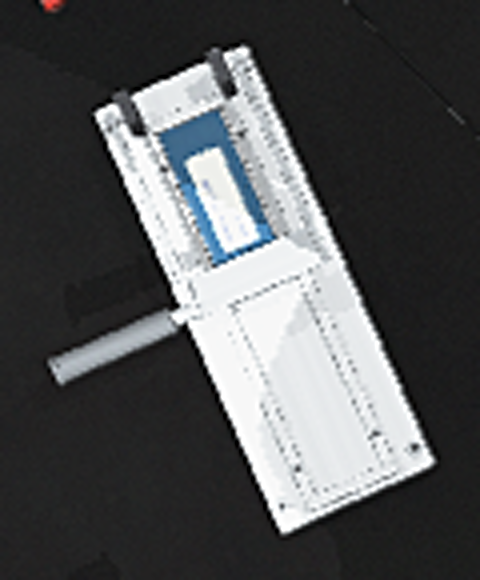

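View pics/d.png

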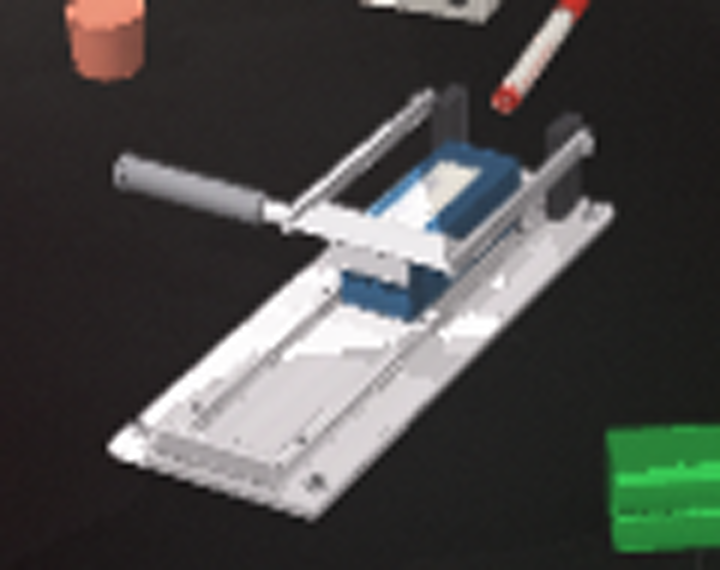

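```bash
cat > h.py <<'E'
import numpy as np
from bench import arm
from scipy.spatial.transform import Rotation as Ro
from scipy.optimize import least_squares
def project(n,P):
    m=arm.camera_model(n); R=Ro.from_euler("xyz",m["attitude"]).as_matrix()
    c=(np.atleast_2d(P)-m["xyz"])@R@m["camera_matrix"].T
    return c[:,:2]/c[:,2:]
def world(p,x):  # carrier mm -> world m
    x=np.atleast_2d(x)/1000; c,s=np.cos(p[2]),np.sin(p[2])
    return np.c_[p[0]+c*x[:,0]-s*x[:,1],p[1]+s*x[:,0]+c*x[:,1],x[:,2]]
E
python3 - <<'E'
from h import *
K=np.array([[-116,42,6],[-116,-42,6],[118,-42,6],[118,42,6],[0,109,40]])
t=(np.array([[283,533],[436,462],[248,47],[97,113],[56,370]])+.5)/4-.5+[220,160]
s=(np.array([[108,447],[316,519],[613,211]])+.5)/6-.5+[250,180]
f=lambda p:np.r_[(project("top",world(p,K))-t).ravel(),(project("scene",world(p,K[:3]))-s).ravel()]
r=least_squares(f,[.45,.15,.4],loss="soft_l1");p=r.x
print(p,np.degrees(p[2]));print(f(p).round(1))
np.save("p.npy",p)
for th in np.radians([0,15,30,45,60,75,90,103]):
    print(round(np.degrees(th)),(1000*world(p,[100-100*np.cos(th),82,40+100*np.sin(th)])).round(1))
print("box grip start/end",(1000*world(p,[[30,0,33],[-78,0,33]])).round(1))
E
```

```text
[0.5430783  0.19422503 0.44671666] 25.594979215438077
[ 0.   0.4  0.2  0.9 -0.2 -0.7 -0.4 -0.4  0.1  0.6  0.2  0.2 -0.1 -0.9
  0.9  0. ]
0 [[507.7 268.2  40. ]]
15 [[510.7 269.7  65.9]]
30 [[519.7 274.   90. ]]
45 [[534.1 280.8 110.7]]
60 [[552.7 289.8 126.6]]
75 [[574.5 300.2 136.6]]
90 [[597.8 311.4 140. ]]
103 [[618.1 321.1 137.4]]
box grip start/end [[570.1 207.2  33. ]
 [472.7 160.5  33. ]]
```

Emit:
send_rows([
  {"tx": 20, "ty": -14, "turn": -3, "claw": 85},
  {"tx": 65, "ty": -46, "turn": -9, "claw": 85},
  {"tx": 110, "ty": -78, "turn": -16, "claw": 85},
  {"tx": 155, "ty": -110, "turn": -23, "claw": 85},
  {"tx": 200, "ty": -142, "turn": -30, "claw": 85},
  {"tx": 240, "ty": -172, "turn": -36, "claw": 85},
  {"tx": 275, "ty": -197, "tz": -20, "turn": -40, "claw": 85},
  {"tx": 293, "ty": -210, "tz": -60, "turn": -41, "claw": 85},
  {"tx": 299, "ty": -214, "tz": -100, "turn": -41, "claw": 85},
  {"tx": 299, "ty": -214, "tz": -120, "turn": -41, "claw": 85},
  {"tx": 299, "ty": -214, "tz": -120, "turn": -41, "claw": 85},
], grip_force=25)

```text
invalid input
```

Run:
```python
from h import *
import cv2
a=arm.capture("scene")[150:275,230:390]
cv2.imwrite("pics/e.png",cv2.resize(a,None,fx=5,fy=4.8,interpolation=cv2.INTER_CUBIC)[:,:,::-1])
s=arm.state();print(s["time_s"],s["ee_pos"],s["tcp_rot"],s["q"])
```

```text
0.55 [0.20868434 0.48175242 0.23132318] [ 3.14153621e+00 -1.77839421e-07  2.73280475e+00] [ 1.16201955e+00  1.25797491e-01 -3.95403555e-02  1.40540204e+00
  1.77211261e-07  1.57080746e+00]
```

View pics/e.png

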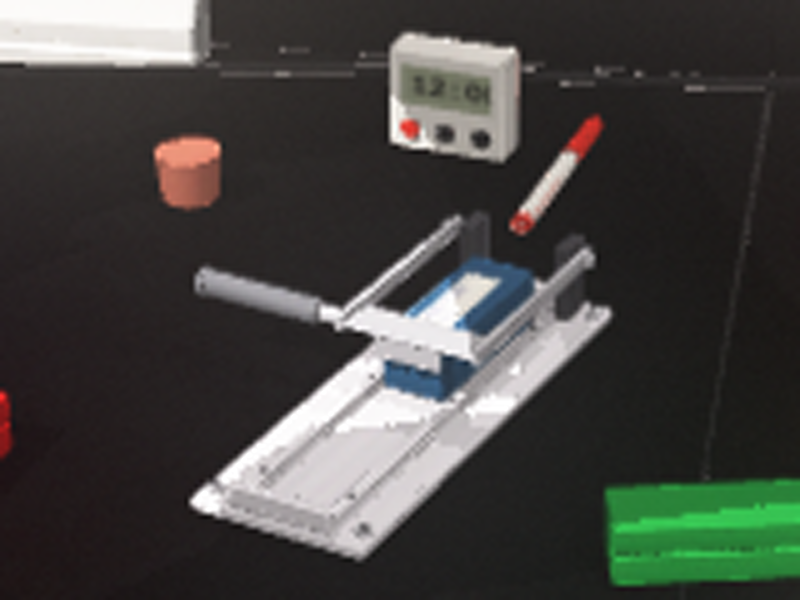

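The scene is unchanged: the move was refused, probably because some rows left out `tz`. I'll send complete rows.

Emit:
send_rows([
  {"tx": 20, "ty": -14, "tz": 0, "turn": -3, "claw": 85},
  {"tx": 65, "ty": -46, "tz": 0, "turn": -9, "claw": 85},
  {"tx": 110, "ty": -78, "tz": 0, "turn": -16, "claw": 85},
  {"tx": 155, "ty": -110, "tz": 0, "turn": -23, "claw": 85},
  {"tx": 200, "ty": -142, "tz": 0, "turn": -30, "claw": 85},
  {"tx": 240, "ty": -172, "tz": 0, "turn": -36, "claw": 85},
  {"tx": 275, "ty": -197, "tz": -20, "turn": -40, "claw": 85},
  {"tx": 293, "ty": -210, "tz": -60, "turn": -41, "claw": 85},
  {"tx": 299, "ty": -214, "tz": -100, "turn": -41, "claw": 85},
  {"tx": 299, "ty": -214, "tz": -120, "turn": -41, "claw": 85},
  {"tx": 299, "ty": -214, "tz": -120, "turn": -41, "claw": 85},
], grip_force=25)

```text
time_s: 1.92
ee_pos: [0.5067, 0.267, 0.1095]
tcp_rot: [-3.138, 0.0, 2.017]
force: [-0.5, -0.3, 0.2]
grip_width: 0.994
grasp_force: 0.0
```

Run:
```python
from h import *
import cv2
a=arm.capture("scene")[130:255,230:390]
cv2.imwrite("pics/f.png",cv2.resize(a,None,fx=5,fy=4.8,interpolation=cv2.INTER_CUBIC)[:,:,::-1])
s=arm.state();print(s["time_s"],s["ee_pos"],s["tcp_rot"],s["q"])
```

```text
1.975 [0.50740787 0.26752593 0.11111432] [-3.14042956e+00  3.77405829e-05  2.01711181e+00] [ 4.85197829e-01  2.43088271e-01 -1.61612777e-01  1.16725896e+00
  7.50053854e-06  1.60967869e+00]
```

View pics/f.png

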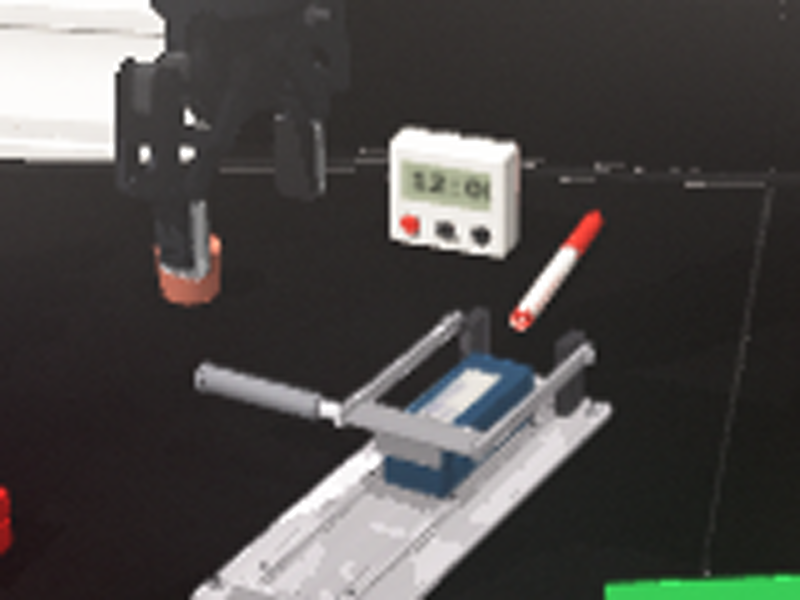

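The two fingers, at crop (185,270) and (300,195), straddle the rod (260,390) from above. I'll descend 90 mm and close.

Emit:
send_rows([
  {"tx": 0, "ty": 0, "tz": -35, "turn": 0, "claw": 85},
  {"tx": 0, "ty": 0, "tz": -70, "turn": 0, "claw": 85},
  {"tx": 0, "ty": 0, "tz": -90, "turn": 0, "claw": 85},
  {"tx": 0, "ty": 0, "tz": -90, "turn": 0, "claw": 85},
  {"tx": 0, "ty": 0, "tz": -90, "turn": 0, "claw": 5},
  {"tx": 0, "ty": 0, "tz": -90, "turn": 0, "claw": 5},
  {"tx": 0, "ty": 0, "tz": -90, "turn": 0, "claw": 5},
  {"tx": 0, "ty": 0, "tz": -90, "turn": 0, "claw": 5},
  {"tx": 0, "ty": 0, "tz": -90, "turn": 0, "claw": 5},
  {"tx": 0, "ty": 0, "tz": -90, "turn": 0, "claw": 5},
], grip_force=25)

```text
time_s: 3.22
ee_pos: [0.508, 0.2679, 0.0218]
tcp_rot: [3.141, -0.0, 2.017]
force: [-0.3, 0.3, 4.3]
grip_width: 0.143
grasp_force: 24.4
```

Emit:
send_rows([
  {"tx": 1, "ty": 0, "tz": 13, "turn": 0, "claw": 5},
  {"tx": 3, "ty": 1.5, "tz": 26, "turn": 0, "claw": 5},
  {"tx": 7, "ty": 3, "tz": 38, "turn": 0, "claw": 5},
  {"tx": 12, "ty": 6, "tz": 50, "turn": 0, "claw": 5},
  {"tx": 18.5, "ty": 9, "tz": 61, "turn": 0, "claw": 5},
  {"tx": 26.5, "ty": 12.5, "tz": 71, "turn": 0, "claw": 5},
  {"tx": 26.5, "ty": 12.5, "tz": 71, "turn": 0, "claw": 5},
])

```text
time_s: 4.1
ee_pos: [0.5323, 0.2796, 0.0944]
tcp_rot: [-3.138, -0.001, 2.017]
force: [-13.8, -4.1, 11.0]
grip_width: 0.138
grasp_force: 25.2
```

Emit:
send_rows([
  {"tx": 8.5, "ty": 4.5, "tz": 8, "turn": 0, "claw": 5},
  {"tx": 18.5, "ty": 9, "tz": 15.5, "turn": 0, "claw": 5},
  {"tx": 29, "ty": 14, "tz": 21.5, "turn": 0, "claw": 5},
  {"tx": 40.5, "ty": 19.5, "tz": 25.5, "turn": 0, "claw": 5},
  {"tx": 52, "ty": 25, "tz": 28, "turn": 0, "claw": 5},
  {"tx": 63.5, "ty": 30.5, "tz": 29, "turn": 0, "claw": 5},
  {"tx": 75.5, "ty": 36.5, "tz": 28, "turn": 0, "claw": 5},
  {"tx": 87, "ty": 42, "tz": 25.5, "turn": 0, "claw": 5},
  {"tx": 87, "ty": 42, "tz": 25.5, "turn": 0, "claw": 5},
])

```text
time_s: 5.22
ee_pos: [0.6229, 0.3231, 0.1186]
tcp_rot: [3.138, 0.0, 2.017]
force: [1.4, 1.2, 1.7]
grip_width: 0.143
grasp_force: 26.7
```

Emit:
send_rows([
  {"tx": 0, "ty": 0, "tz": 0, "turn": 0, "claw": 50},
  {"tx": 0, "ty": 0, "tz": 0, "turn": 0, "claw": 50},
  {"tx": 0, "ty": 0, "tz": 0, "turn": 0, "claw": 50},
  {"tx": 0, "ty": 0, "tz": 0, "turn": 0, "claw": 50},
  {"tx": 0, "ty": 0, "tz": 30, "turn": 0, "claw": 50},
  {"tx": 0, "ty": 0, "tz": 70, "turn": 0, "claw": 50},
  {"tx": -30, "ty": 0, "tz": 110, "turn": 0, "claw": 60},
  {"tx": -80, "ty": -30, "tz": 120, "turn": -10, "claw": 60},
  {"tx": -130, "ty": -60, "tz": 120, "turn": -20, "claw": 60},
  {"tx": -150, "ty": -70, "tz": 120, "turn": -30, "claw": 60},
  {"tx": -150, "ty": -70, "tz": 120, "turn": -40, "claw": 60},
])

```text
time_s: 6.6
ee_pos: [0.4696, 0.2513, 0.2389]
tcp_rot: [3.141, -0.001, 1.313]
force: [0.8, -0.1, -1.1]
grip_width: 0.704
grasp_force: 0.0
```

Run:
```python
from h import *
import cv2
a=arm.capture("scene")[130:270,230:410]
cv2.imwrite("pics/g.png",cv2.resize(a,None,fx=4.2,fy=4.2,interpolation=cv2.INTER_CUBIC)[:,:,::-1])
p=np.load("p.npy")
pr=project("scene",world(p,[[2,-16.5,37],[2,16.5,37],[88,-16.5,37],[126,109,136.6]]))
print(((pr-[230,130])*4.2).round())
s=arm.state();print(s["time_s"],s["ee_pos"],s["tcp_rot"],s["q"])
```

```text
[[374. 391.]
 [320. 376.]
 [451. 320.]
 [284.  84.]]
6.65 [0.47033381 0.25171489 0.23871684] [ 3.14042837e+00 -9.85732746e-04  1.30819552e+00] [ 4.91440149e-01  1.40910015e-01 -5.96792488e-03  1.42239489e+00
 -7.85263602e-05  2.32483779e+00]
```

View pics/g.png

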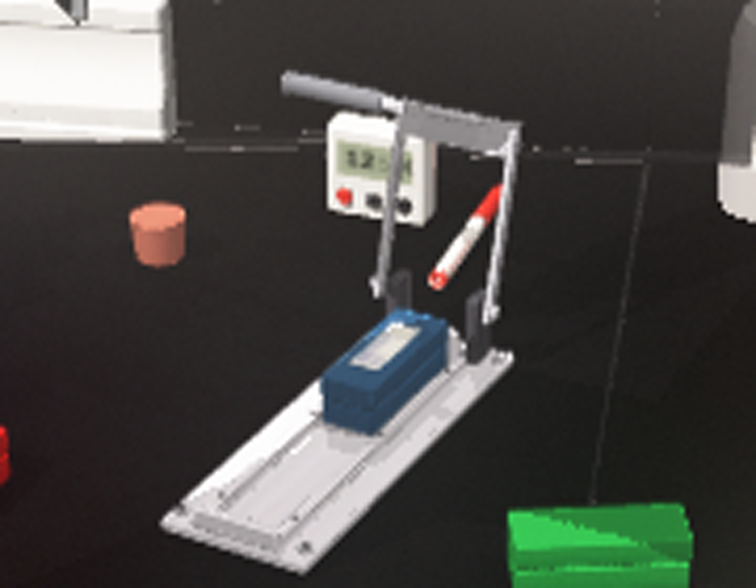

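The bar leans back at about 105°, with the rod end at crop (286,82). The blue box's front top edge, (322,380) to (378,397), matches the model. Next I turn the wrist the safe way round.

Emit:
send_rows([
  {"tx": 0, "ty": 0, "tz": 0, "turn": 10, "claw": 60},
  {"tx": 0, "ty": 0, "tz": 0, "turn": 20, "claw": 60},
  {"tx": 0, "ty": 0, "tz": 0, "turn": 30, "claw": 60},
  {"tx": 0, "ty": 0, "tz": 0, "turn": 40, "claw": 60},
  {"tx": 0, "ty": 0, "tz": 0, "turn": 50, "claw": 60},
  {"tx": 0, "ty": 0, "tz": 0, "turn": 60, "claw": 60},
  {"tx": 0, "ty": 0, "tz": 0, "turn": 70, "claw": 60},
  {"tx": 0, "ty": 0, "tz": 0, "turn": 80, "claw": 60},
  {"tx": 0, "ty": 0, "tz": 0, "turn": 90, "claw": 60},
  {"tx": 0, "ty": 0, "tz": 0, "turn": 100, "claw": 60},
  {"tx": 0, "ty": 0, "tz": 0, "turn": 110, "claw": 60},
  {"tx": 0, "ty": 0, "tz": 0, "turn": 120, "claw": 60},
])

```text
time_s: 8.15
ee_pos: [0.4713, 0.2523, 0.2377]
tcp_rot: [-3.142, -0.0, -2.861]
force: [-0.4, 0.1, -0.0]
grip_width: 0.704
grasp_force: 0.0
```

Emit:
send_rows([
  {"tx": 20, "ty": -9, "tz": 0, "turn": 10, "claw": 60},
  {"tx": 50, "ty": -22, "tz": 0, "turn": 10, "claw": 60},
  {"tx": 80, "ty": -36, "tz": -30, "turn": 10, "claw": 60},
  {"tx": 97, "ty": -43, "tz": -80, "turn": 10, "claw": 60},
  {"tx": 100, "ty": -44.5, "tz": -130, "turn": 10, "claw": 60},
  {"tx": 100, "ty": -44.5, "tz": -160, "turn": 10, "claw": 60},
  {"tx": 100, "ty": -44.5, "tz": -160, "turn": 10, "claw": 60},
  {"tx": 100, "ty": -44.5, "tz": -160, "turn": 10, "claw": 60},
])

```text
time_s: 9.15
ee_pos: [0.5719, 0.2081, 0.0792]
tcp_rot: [-3.141, 0.002, -2.694]
force: [0.3, 0.5, -1.0]
grip_width: 0.704
grasp_force: 0.0
```

Run:
```python
from h import *
import cv2
a=arm.capture("scene")[130:270,230:410]
cv2.imwrite("pics/i.png",cv2.resize(a,None,fx=4.2,fy=4.2,interpolation=cv2.INTER_CUBIC)[:,:,::-1])
s=arm.state();print(s["time_s"],s["ee_pos"],s["tcp_rot"],np.degrees(s["tcp_rot"][2]),s["q"])
```

```text
9.2 [0.57231198 0.2082228  0.07977004] [-3.14127096e+00  2.85491543e-03 -2.69426392e+00] -154.36995175332692 [ 3.48959033e-01  3.19180083e-01 -1.30898737e-01  1.11784480e+00
 -3.97517496e-05 -9.83692939e-02]
```

View pics/i.png

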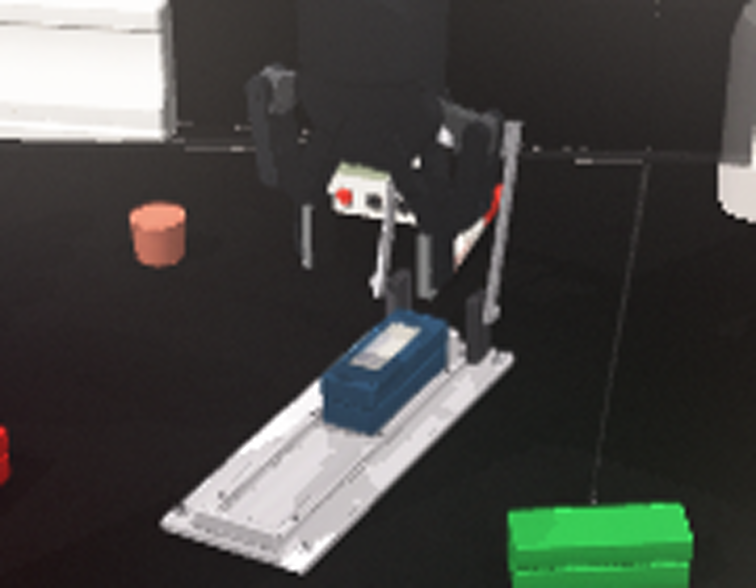

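Fingers at (305,265) and (427,295) straddle the box. I'll descend and grip.

Emit:
send_rows([
  {"tx": 0, "ty": 0, "tz": -30, "turn": 0, "claw": 60},
  {"tx": 0, "ty": 0, "tz": -55, "turn": 0, "claw": 60},
  {"tx": 0, "ty": 0, "tz": -63, "turn": 0, "claw": 60},
  {"tx": 0, "ty": 0, "tz": -63, "turn": 0, "claw": 60},
  {"tx": 0, "ty": 0, "tz": -63, "turn": 0, "claw": 20},
  {"tx": 0, "ty": 0, "tz": -63, "turn": 0, "claw": 20},
  {"tx": 0, "ty": 0, "tz": -63, "turn": 0, "claw": 20},
  {"tx": 0, "ty": 0, "tz": -63, "turn": 0, "claw": 20},
  {"tx": 0, "ty": 0, "tz": -63, "turn": 0, "claw": 20},
], grip_force=20)

```text
time_s: 10.32
ee_pos: [0.5721, 0.2081, 0.0163]
tcp_rot: [-3.141, 0.003, -2.695]
force: [-0.6, -0.5, 6.7]
grip_width: 0.383
grasp_force: 21.6
```

Emit:
send_rows([
  {"tx": -4.5, "ty": -2.2, "tz": 0, "turn": 0, "claw": 20},
  {"tx": -13.5, "ty": -6.5, "tz": 0, "turn": 0, "claw": 20},
  {"tx": -22.5, "ty": -10.8, "tz": 0, "turn": 0, "claw": 20},
  {"tx": -31.5, "ty": -15.1, "tz": 0, "turn": 0, "claw": 20},
  {"tx": -40.6, "ty": -19.4, "tz": 0, "turn": 0, "claw": 20},
  {"tx": -49.6, "ty": -23.8, "tz": 0, "turn": 0, "claw": 20},
  {"tx": -58.6, "ty": -28.1, "tz": 0, "turn": 0, "claw": 20},
  {"tx": -67.6, "ty": -32.4, "tz": 0, "turn": 0, "claw": 20},
  {"tx": -76.7, "ty": -36.7, "tz": 0, "turn": 0, "claw": 20},
  {"tx": -85.7, "ty": -41, "tz": 0, "turn": 0, "claw": 20},
  {"tx": -90.2, "ty": -43.2, "tz": 0, "turn": 0, "claw": 20},
  {"tx": -90.2, "ty": -43.2, "tz": 0, "turn": 0, "claw": 20},
])

```text
time_s: 11.82
ee_pos: [0.482, 0.1648, 0.0163]
tcp_rot: [-3.141, 0.004, -2.695]
force: [1.8, 0.3, 8.4]
grip_width: 0.38
grasp_force: 21.9
```

Free slide with no stop contact yet. I'll creep forward until I feel the stop.

Emit:
send_rows([
  {"tx": -1.8, "ty": -0.9, "tz": 0, "turn": 0, "claw": 20},
  {"tx": -3.6, "ty": -1.7, "tz": 0, "turn": 0, "claw": 20},
  {"tx": -5.4, "ty": -2.6, "tz": 0, "turn": 0, "claw": 20},
  {"tx": -5.4, "ty": -2.6, "tz": 0, "turn": 0, "claw": 20},
  {"tx": -5.4, "ty": -2.6, "tz": 0, "turn": 0, "claw": 20},
])

```text
time_s: 12.45
ee_pos: [0.4773, 0.1625, 0.0163]
tcp_rot: [-3.141, 0.004, -2.695]
force: [2.5, 2.6, 6.6]
grip_width: 0.384
grasp_force: 21.7
```

Emit:
send_rows([
  {"tx": -0.9, "ty": -0.4, "tz": 0, "turn": 0, "claw": 20},
  {"tx": -1.8, "ty": -0.9, "tz": 0, "turn": 0, "claw": 20},
  {"tx": -1.8, "ty": -0.9, "tz": 0, "turn": 0, "claw": 20},
  {"tx": -1.8, "ty": -0.9, "tz": 0, "turn": 0, "claw": 20},
])

```text
time_s: 12.95
ee_pos: [0.4757, 0.1617, 0.0163]
tcp_rot: [-3.141, 0.005, -2.695]
force: [4.0, 2.3, 6.0]
grip_width: 0.38
grasp_force: 21.6
```

Emit:
send_rows([
  {"tx": -0.9, "ty": -0.4, "tz": 0, "turn": 0, "claw": 20},
  {"tx": -1.8, "ty": -0.9, "tz": 0, "turn": 0, "claw": 20},
  {"tx": -1.8, "ty": -0.9, "tz": 0, "turn": 0, "claw": 20},
  {"tx": -1.8, "ty": -0.9, "tz": 0, "turn": 0, "claw": 20},
])

```text
time_s: 13.45
ee_pos: [0.475, 0.1614, 0.0164]
tcp_rot: [-3.141, 0.007, -2.695]
force: [7.8, 2.9, 2.9]
grip_width: 0.382
grasp_force: 21.2
```

Emit:
send_rows([
  {"tx": -0.9, "ty": -0.4, "tz": 0, "turn": 0, "claw": 20},
  {"tx": -1.8, "ty": -0.9, "tz": 0, "turn": 0, "claw": 20},
  {"tx": -1.8, "ty": -0.9, "tz": 0, "turn": 0, "claw": 20},
  {"tx": -1.8, "ty": -0.9, "tz": 0, "turn": 0, "claw": 20},
])

```text
time_s: 13.95
ee_pos: [0.4748, 0.1612, 0.0167]
tcp_rot: [-3.141, 0.01, -2.695]
force: [12.0, 7.1, -1.7]
grip_width: 0.382
grasp_force: 20.7
```

The stop is reached: the pose is stalled and the force rising. I'll let go and retreat upward.

Emit:
send_rows([
  {"tx": 0, "ty": 0, "tz": 0, "turn": 0, "claw": 60},
  {"tx": 0, "ty": 0, "tz": 0, "turn": 0, "claw": 60},
  {"tx": 0, "ty": 0, "tz": 0, "turn": 0, "claw": 60},
  {"tx": 0, "ty": 0, "tz": 0, "turn": 0, "claw": 60},
  {"tx": 0, "ty": 0, "tz": 20, "turn": 0, "claw": 60},
  {"tx": 0, "ty": 0, "tz": 50, "turn": 0, "claw": 60},
  {"tx": 0, "ty": 0, "tz": 100, "turn": 0, "claw": 60},
  {"tx": 0, "ty": 0, "tz": 150, "turn": 0, "claw": 60},
  {"tx": -40, "ty": 20, "tz": 190, "turn": 0, "claw": 60},
  {"tx": -90, "ty": 40, "tz": 200, "turn": 0, "claw": 60},
  {"tx": -140, "ty": 70, "tz": 200, "turn": 0, "claw": 60},
  {"tx": -140, "ty": 70, "tz": 200, "turn": 0, "claw": 60},
])

```text
time_s: 15.45
ee_pos: [0.3275, 0.2304, 0.2154]
tcp_rot: [3.141, 0.001, -2.69]
force: [0.1, -0.8, -0.6]
grip_width: 0.702
grasp_force: 0.0
```

Run:
```python
from h import *
import cv2
a=arm.capture("scene")[130:270,230:410];b=arm.capture("top")
cv2.imwrite("pics/j.png",cv2.resize(a,None,fx=4.2,fy=4.2,interpolation=cv2.INTER_CUBIC)[:,:,::-1])
cv2.imwrite("pics/k.png",cv2.resize(b[160:305,220:370],None,fx=4,fy=4,interpolation=cv2.INTER_CUBIC)[:,:,::-1])
p=np.load("p.npy")
P=world(p,[[-106,-16.5,37],[-106,16.5,37],[-20,-16.5,37],[-20,16.5,37]])
print(((project("scene",P)-[230,130])*4.2).round(),((project("top",P)-[220,160])*4).round())
```

```text
[[267. 491.]
 [210. 473.]
 [354. 410.]
 [298. 394.]] [[380. 464.]
 [318. 492.]
 [308. 304.]
 [246. 331.]]
```

View pics/j.png

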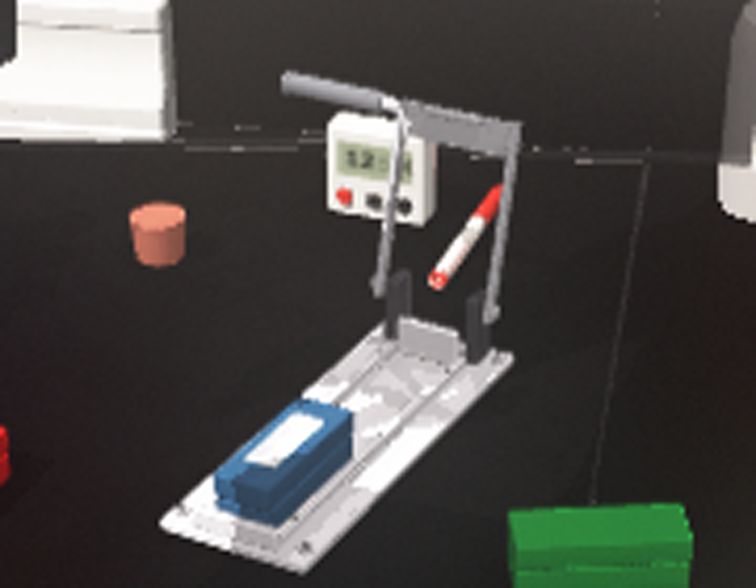

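View pics/k.png

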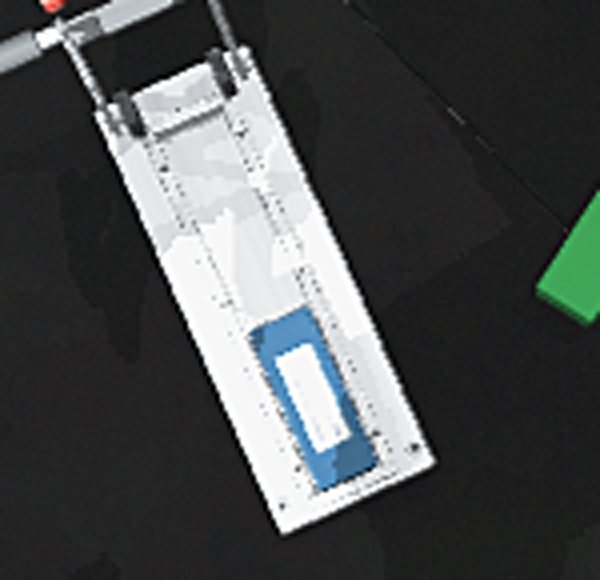

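Box is against the front stop: its top-view front corners at (318,492) and (380,464) match the prediction. The bar leans back and the gripper is clear.

```bash
python3 -c "
from bench import arm
print(arm.sign_off())"
```

```text
the job is handed in; nothing more can be done
None
```

The job is handed in: the bar is open, leaning back at about 105°, the slide box is against the front stop, the gripper is clear, and I never went near the spare box; I viewed 10 pictures in all and used about 15.6 s of the 48 s.

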